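# Lock the loaded hold-down

## Robot

A 7-joint arm with a two-finger parallel gripper is mounted at the origin on the work surface; the furniture and walls round the work are solid. World frame = base frame: x ahead of the robot, y to its left, z up, the work surface at z = 0. Lengths are in mm, angles in rad, forces in N, time in s.
With the tool pointing down it reaches from about 400 to 925 mm from the base axis. Payload 5.6 kg.
Tool frame: the origin (TCP) lies on the centre line of the jaws, within the pads' length; the fingertips stand 17 mm ahead of it and the grasp point (between the pads) lies 2 mm behind it (nose_length is the distance from the TCP to the fingertips, in mm); z points along the fingers, y is the line along which they close (so a half turn about z gives the same grasp; the last joint's range is limited). The gripper opens to 85 mm and grips with 20 to 120 N. Pads are 22 mm wide; open, the fingers measure 114 mm over their backs; the gripper's body (76 mm by 85 mm) begins 54 mm behind the grasp point. The pads swing forward as they close: fully open they stand 13 mm farther back than shut.
Start: joints at [1.109, 0.468, -0.012, 1.603, 0.006, 1.071, -0.056], TCP at [264.294, -593.849, 248.29] pointing down, gripper open.
Joint ranges: [-2.53, 2.53], [-0.31, 2.02], [-1.57, 1.55], [0.28, 2.44], [-1.29, 4.43], [0.15, 1.84], [-2.92, 2.92]. Speed limits (rad/s): [2.57, 2.57, 3.14, 3.14, 3.14, 3.14, 3.14].

## Interface

Orientations are given as a unit quaternion [x, y, z, w].
In Python, from workcell import observe, camera, sign_off, look_for, cut_out, tip_of, nose_length gives the robot as it stands. The module is installed in compiled form; this text tells all that it offers.
- The arm moves only by the tool arm_command, never from a script. Its argument "steps" is one flat list of numbers, 7 for each row, row after row: the closure, from -1 (fully open) to 1 (shut), then the shift along the tool's x, y, z normalised to -1 to 1, where 1 is 10 cm, then the turn, a rotation vector about the tool's x, y, z normalised to -1 to 1, where 1 is 90 degrees. In form: [hand, dx, dy, dz, ax, ay, az, hand, dx, dy, dz, ax, ay, az, ...]. A call has 1 to 8 rows; each row shifts and turns the commanded pose from where the row before left it, along the tool's axes as they then stand; what a row does not reach is not made up. A row lasts 1/10 s, in which the tool goes at most 50 mm and 8.59 degrees, less where a joint would pass 70% of its speed; a pose out of reach is approached as far as the arm can. A call with a number of a shift or a turn outside -1 to 1 is refused whole. A call with a gripper value outside its range is refused whole. The fingers move at their own pace and stop on an object; "squeeze" is the grip in N (left out, the last holds). Time passes only in rows, so rows that do not move let the fingers close. It gives the time, the measured TCP pose, the force, the opening and the grip force at its end, in the units of the state.
- observe(): the state, without advancing time (a new reading comes with each control period).
- camera(name): name is "scene" or "top" or "wrist"; returns a dict with "img" (420x560x3 uint8, red, green, blue), "intrinsics" (3x3 intrinsics, pixels), "world_to_cam" (4x4, takes a point from world to camera coordinates). Camera axes: x right, y up, looking along -z (the intrinsics and any distortion apply to the point x, -y, -z); pixel columns grow to the right and rows downward; lengths in mm; the calibration is good to about 2 mm. A picture is of the moment at which its call begins. There is no depth.
- sign_off(): hands the job in; it is judged then, once.
Trained networks look in a picture, given as the dict that the camera call returned (one of the last four; its "shot" number tells which), for a name from the list of things; names that differ only in an ending like _2 or _b are one class to them, and where a whole thing is asked for, a point or a joint stands for the part that bears it (a point fixed in the world has none). Each returns a list of dicts, best first, with "confidence" (0 to 1); they miss things now and then, are a little off and sometimes report something else, mostly with a low value. They report only what shows in the picture. A call takes as long as a camera call.
- look_for(picture, query): "at" ([x, y, z] in mm, in the coordinates of the camera as it stood for that picture, good to about 4 mm: the middle of the surface that is visible of it).
- cut_out(picture, query): "pixels" (420x560 bool, what is visible of it).
- tip_of(picture, query): "at" ([x, y, z] in mm, in the coordinates of the camera as it stood for that picture, good to about 4 mm: a listed point, or the origin of a listed thing).
The state is a dict: "clock": time; "qpos": joint angles; "joint_vel": joint speeds; "joint_torque": joint torques, N m; "ee_pos": TCP position; "orientation": TCP orientation; "ft_force": force on the tool from outside, world axes, zero at the start; "wrist_torque": the same for the moment, N m; "gripper_width": finger opening in mm; "finger_force": force on a finger pad.
Only numpy, scipy, OpenCV 4.12 (cv2) and the standard library are available. Lean on these libraries where they do the work, as an engineer would, in place of code of your own. Each camera call takes 0.05 s, during which the arm holds its last target. There are 200 camera calls.

## Task

Two identical hold-down fixtures stand on the table; the dark walnut strip lies in one of them, still unclamped. Lock that fixture: turn its black bar knob clockwise (seen from above) until it clicks over its detent into the locked seat and stays there when you let go. Do not turn the empty fixture's knob, and leave the strip lying where it is.

Things in the scene. Friction and masses are not known exactly. Their poses are not given: they have to be found in the camera images.
- knob_1_grip (a point): Grip point of the strip-holding fixture's knob, on its upright turning axis, 87 mm above the table. The knob: black upright bar 52 x 14 x 36 mm, top 13 mm above this point, on a 42 mm round skirt whose top is 22 mm below; then an aluminium housing 60 x 62 mm, top 31 mm below, with an arm over the strip. Axes turn with the knob: x along the bar, y across its 14 mm thickness, z up.
- knob_1 (a joint): Turn of that knob, rad, growing clockwise seen from above. 0: open seat. A sprung detent resists (0.2 N m at first), crest at 0.60: let go before it, the knob springs back to 0; past it, it snaps on to the locked seat, a hard stop at 1.20 (69 degrees on; bar along the arm). Turning lowers a pad on the arm by 5 mm onto the strip. The fixture is fixed to the table.
- knob_2 (a joint): The same for the knob of the other, empty fixture (identical, no strip under its arm). It starts at 0 and is to stay there.
- walnut_strip: Dark walnut strip 45 x 160 x 20 mm, loose and flat on the 15 mm plywood plate of the first fixture, under its arm; origin at the centre of its underside, y along its length. Its centre line lies about 65 mm from the knob's axis.

How it is judged:
By the outcome, as a careful person would: the job done as asked, in the order asked, and still so for the second after the job is handed in, with the robot touching nothing.
It also fails if it takes over 32 s, if anything falls off the work surface, if the arm or the gripper's body presses on something with over 40 N, if the wrist force passes 120 N, or if a joint passes its speed limit or range.

## Working session

There is one attempt and no reset: what is moved stays moved. The work goes in short steps, Python scripts to look and compute and a tool call to move; the robot and the scene stay as the last step left them, time stands still between calls to the robot, and variables do not carry over. Pictures are saved under pics/ and viewed, at most 10 in all, crops included, and the job is handed in when it is done.

Besides the shell and the picture viewer there is one more tool, called as name(argument=value, ...) on one line, values as JSON. arm_command: Moves the arm, as the interface text tells. Scaled input: -1 to 1 covers 10 cm each way for a shift and 90 degrees each way for a turn. Its arguments: {"type":"object","properties":{"steps":{"type":"array"},"squeeze":{"type":"number"}},"required":["steps"]}

```bash
mkdir -p pics; cat > h.py <<'E'
import numpy as np, cv2
from workcell import *
def w(pic,p):
    T=np.linalg.inv(pic["world_to_cam"]); return (T@np.r_[p,1])[:3].round(1)
def save(pic,n): cv2.imwrite(f"pics/{n}.png",pic["img"][:,:,::-1])
E
python3 - <<'E'
from h import *
o=observe(); print(o)
for n in("scene","top"):
    p=camera(n); save(p,n)
    for q in("knob_1_grip","walnut_strip"):
        for f in(look_for,tip_of):
            print(n,q,f.__name__,[(round(d["confidence"],2),w(p,d["at"])) for d in f(p,q)])
E
cd pics; python3 -c "
import cv2,numpy as np
a=cv2.imread('scene.png');b=cv2.imread('top.png')
cv2.imwrite('both.png',cv2.resize(np.hstack([a,b]),(800,300)))"
```

```text
{'clock': 0.0, 'qpos': array([ 1.10903337,  0.4683948 , -0.01159312,  1.60365034,  0.00598233,
        1.07139884, -0.05632778]), 'joint_vel': array([ 1.53603442e-03,  1.03988268e-03, -4.13474619e-05, -1.37030115e-03,
       -2.01985828e-03, -5.17422340e-04, -3.28595475e-04]), 'joint_torque': array([ 5.97978465e-05, -5.32394207e+01,  2.10061984e-02, -2.51299381e+01,
        1.14556964e-02,  7.64879136e-03,  1.90800949e-05]), 'ee_pos': array([ 264.02691639, -593.3678222 ,  247.31580161]), 'orientation': array([ 9.78170561e-01,  2.07801657e-01, -2.44671448e-04, -8.74827664e-04]), 'ft_force': array([ 0.24955314, -0.42448765,  0.45864771]), 'wrist_torque': array([ 0.02981337,  0.00817162, -0.04991724]), 'finger_force': 0.0, 'gripper_width': 85.54611140690425}
scene knob_1_grip call [(0.58, array([ 487.4, -190.4,   78.9]))]
scene knob_1_grip call [(0.72, array([ 501.7, -178.9,   88.8]))]
scene walnut_strip call [(0.72, array([ 425.7, -183.2,   36.1]))]
scene walnut_strip call [(0.91, array([ 441.8, -150.9,   17.4]))]
top knob_1_grip call [(0.93, array([ 500.8, -178.5,   90.7]))]
top knob_1_grip call [(0.78, array([ 500.2, -182.9,   89.4]))]
top walnut_strip call [(0.57, array([ 445.3, -136.8,   35.8]))]
top walnut_strip call [(0.77, array([ 444.3, -144.2,   18.7]))]
```

View pics/top.png

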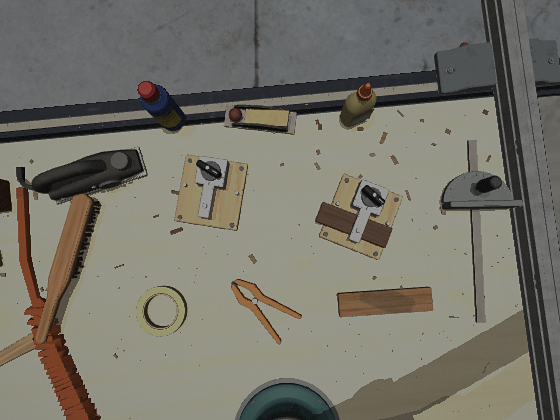

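View pics/scene.png

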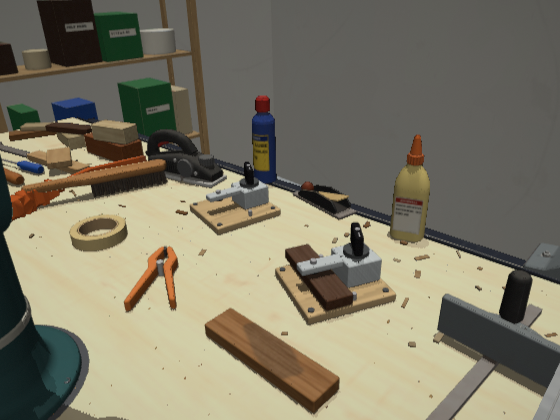

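The strip-holding fixture is the right-hand one in the top view: knob at about (373,195), strip at (353,225). The empty fixture is at (208,168). A saw fence lies to the right, and the start pose is beyond it. Next I'll measure the bar's direction.

```bash
python3 - <<'E'
from h import *
p=camera("top"); K=p["intrinsics"]; print(K.round(1).tolist(), np.linalg.inv(p["world_to_cam"]).round(2).tolist())
def ray(u,v,z):
    T=np.linalg.inv(p["world_to_cam"]); d=np.linalg.inv(K)@[u,v,1]; d=T[:3,:3]@[d[0],-d[1],-d[2]]; o=T[:3,3]
    return (o+d*(z-o[2])/d[2])[:2].round(1)
for q,z in(("knob_1",90),("knob_1_grip",90),("walnut_strip",35)):
    for d in cut_out(p,q):
        m=d["pixels"].astype(np.uint8); c=np.argwhere(m)[:,::-1].mean(0); 
        pts=np.array([ray(*x,z) for x in np.argwhere(m)[:,::-1]]); e,v=np.linalg.eigh(np.cov(pts.T))
        print(q,d["confidence"],c,ray(*c,z),"long axis deg",np.degrees(np.arctan2(v[1,1],v[0,1])),np.sqrt(e)*3.46)
c=p["img"][150:270,300:420,::-1]; a=cv2.resize(c,(560,560),interpolation=cv2.INTER_CUBIC); cv2.imwrite("pics/crop.png",a)
print([ray(*x,55) for x in((372,190),(355,240))])
E
```

```text
[[477.6, 0.0, 284.6], [0.0, 477.6, 206.4], [0.0, 0.0, 1.0]] [[-0.01, 1.0, -0.09, 391.05], [-1.0, -0.01, -0.01, -13.1], [-0.01, 0.09, 1.0, 1058.13], [0.0, 0.0, 0.0, 1.0]]
knob_1 0.87 [209.71546961 170.05524862] [556.1 151.7] long axis deg 55.05953034285921 [33.7407992  45.36040393]
knob_1 0.65 [371.38461538 196.39031339] [ 497.1 -178. ] long axis deg 45.31842405248973 [33.21354116 42.60453045]
knob_1_grip 0.87 [371.16056338 196.57464789] [ 496.7 -177.5] long axis deg 50.47396906903245 [33.47289188 42.78548222]
walnut_strip 0.73 [352.28538986 223.97426192] [ 444.3 -144.9] long axis deg 67.77783051385016 [ 45.33578714 172.6290316 ]
walnut_strip 0.72 [371.46153846 196.39454094] [ 503.1 -187.5] long axis deg 46.22378462144199 [36.91561257 49.35432674]
[array([ 514.5, -185.6]), array([ 409.7, -147.1])]
```

View pics/crop.png

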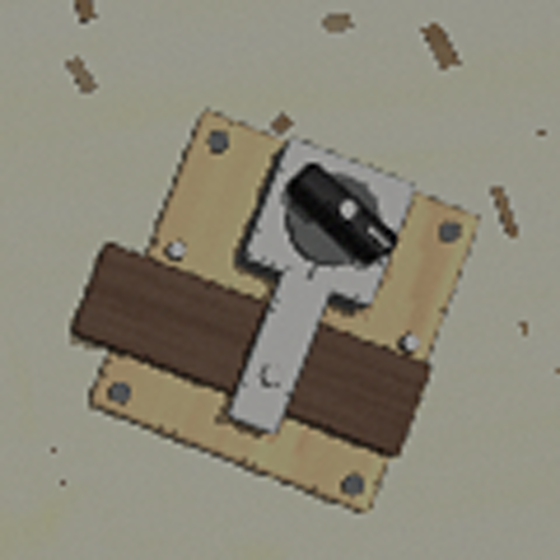

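Bar direction is about 47° in world axes. That fits the strip's axis (68°) and the 69° of travel, and the knob-to-strip distance of 65.7 mm fits too. Knob at about (501,-181). I'll cross at the current height.

arm_command(steps=[-1,0.2,-0.15,-0.2,0,0,0,-1,0.35,-0.25,0,0,0,0,-1,0.4,-0.3,0,0,0,0,-1,0.4,-0.3,0,0,0,0,-1,0.4,-0.3,0,0,0,0,-1,0.4,-0.3,0,0,0,0,-1,0.4,-0.3,0,0,0,0,-1,0.4,-0.3,0,0,0,0], squeeze=60)

```text
clock: 1.5
ee_pos: [445.1, -271.1, 268.7]
orientation: [0.978, 0.208, 0.0, 0.0]
ft_force: [0.6, 0.2, 0.3]
gripper_width: 85.6
finger_force: 0.0
```

arm_command(steps=[-1,0.4,-0.3,0,0,0,0,-1,0.3,-0.2,0,0,0,0,-1,0.2,-0.1,0,0,0,0,-1,0,0,0,0,0,-0.085,-1,0,0,0,0,0,-0.085,-1,0,0,0,0,0,-0.085,-1,0,0,0,0,0,0,-1,0,0,0,0,0,0])

```text
clock: 2.3
ee_pos: [502.1, -181.6, 268.3]
orientation: [0.918, 0.397, 0.0, 0.0]
ft_force: [0.7, -1.5, 0.5]
gripper_width: 85.1
finger_force: 0.0
```

```bash
cat >> h.py <<'E'
from scipy.spatial.transform import Rotation as R
def togo(t):
    o=observe(); r=R.from_quat(o["orientation"]); x=r.as_matrix()[:,0]
    print(o["clock"],o["ee_pos"].round(1),"xaxis deg",np.degrees(np.arctan2(x[1],x[0])).round(1),"tilt",r.as_matrix()[2].round(3),"togo",r.inv().apply(np.array(t)-o["ee_pos"]).round(1),o["ft_force"].round(1),o["wrist_torque"].round(2),o["gripper_width"],o["finger_force"])
E
python3 - <<'E'
from h import *
p=camera("wrist"); save(p,"w1")
togo([501,-181,90])
for q in("knob_1_grip","walnut_strip"):
    print(q,[(round(d["confidence"],2),w(p,d["at"])) for d in tip_of(p,q)])
E
```

```text
2.35 [ 502.1 -181.7  268.3] xaxis deg 46.8 tilt [-0.  0. -1.] togo [ -0.3  -1.3 178.3] [-0.3 -0.4  0.4] [-0.03 -0.01 -0.  ] 85.54241899952477 0.0
knob_1_grip [(0.59, array([ 503.5, -186.7,   86.6]))]
walnut_strip [(0.9, array([ 442.5, -152.9,   17.3]))]
```

View pics/w1.png

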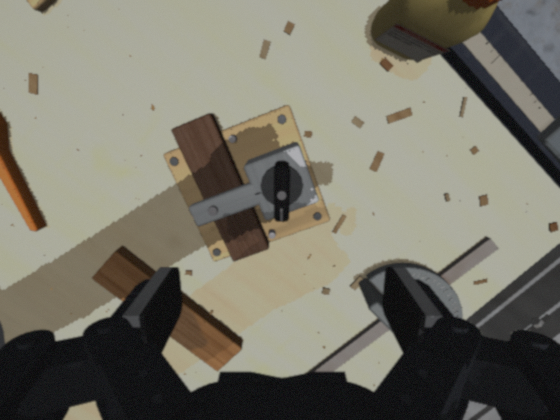

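The bar is upright in the wrist view (column 281, rows 163–218, centre screw at about (281,196)), so the jaws are square to it. A quick back-projection will give the lateral check.

```bash
python3 - <<'E'
from h import *
p=camera("wrist");K=p["intrinsics"];T=np.linalg.inv(p["world_to_cam"])
def ray(u,v,z):
    d=np.linalg.inv(K)@[u,v,1]; d=T[:3,:3]@[d[0],-d[1],-d[2]]; o=T[:3,3]
    return o+d*(z-o[2])/d[2]
print("screw",ray(281,196,100).round(1)); c=ray(281,196,100)
g=p["img"][155:225,262:305].mean(2)
for r in range(10,65,6): cols=np.where(g[r]<35)[0]+262; print(r+155,cols.min() if len(cols) else 0,cols.max() if len(cols) else 0)
togo([c[0],c[1],90])
E
```

```text
screw [ 498.3 -185.   100. ]
165 276 287
171 274 289
177 274 289
183 274 289
189 274 289
195 274 289
201 274 289
207 275 288
213 275 287
219 276 286
2.5 [ 502.2 -181.6  268.3] xaxis deg 46.9 tilt [-0.  0. -1.] togo [ -5.1  -0.5 178.3] [-0.2  0.5 -0.3] [-0.02  0.02 -0.01] 85.28324558665902 0.0
```

arm_command(steps=[-1,-0.02,-0.01,0.3,0,0,0,-1,0,0,0.4,0,0,0,-1,0,0,0.4,0,0,0,-1,0,0,0.3,0,0,0,-1,0,0,0.2,0,0,0,-1,0,0,0.18,0,0,0,-1,0,0,0,0,0,0,-1,0,0,0,0,0,0])

```text
clock: 3.3
ee_pos: [500.3, -182.2, 90.5]
orientation: [0.917, 0.398, -0.0, -0.0]
ft_force: [-0.3, 0.0, 0.2]
gripper_width: 85.6
finger_force: 0.0
```

```bash
python3 - <<'E'
from h import *
p=camera("wrist"); save(p,"w2"); togo([501,-182,90])
E
```

```text
3.35 [ 500.7 -182.4   91.1] xaxis deg 46.9 tilt [ 0.     0.001 -1.   ] togo [ 0.5 -0.1  1.1] [ 1.  -0.7  0.3] [ 0.07 -0.05 -0.01] 85.43820678510565 0.0
```

View pics/w2.png

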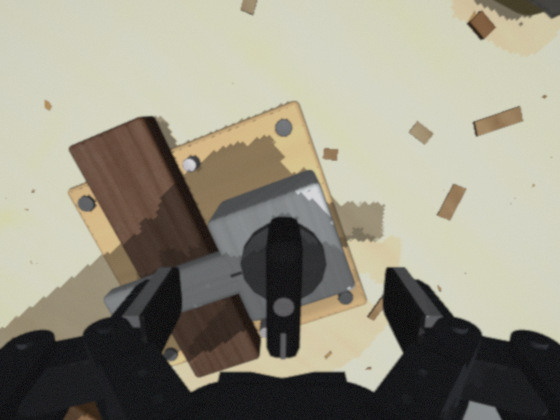

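The bar sits at column 284, midway between the fingers (180 and 388), with the pads near the screw's row (307). Closing now.

arm_command(steps=[1,0,0,0,0,0,0,1,0,0,0,0,0,0,1,0,0,0,0,0,0,1,0,0,0,0,0,0,1,0,0,0,0,0,0,1,0,0,0,0,0,0,1,0,0,0,0,0,0,1,0,0,0,0,0,0], squeeze=60)

```text
clock: 4.15
ee_pos: [500.5, -182.6, 90.7]
orientation: [0.917, 0.398, 0.0, 0.0]
ft_force: [0.8, -0.4, 4.5]
gripper_width: 13.0
finger_force: 60.0
```

```bash
python3 - <<'E'
from h import *
togo([501,-182,90])
E
```

```text
4.15 [ 500.5 -182.6   90.7] xaxis deg 46.9 tilt [ 0.     0.001 -1.   ] togo [ 0.8 -0.   0.7] [ 0.8 -0.4  4.5] [-0.03  0.12 -0.37] 13.011245766472234 59.989739656448364
```

The bar is gripped at 13–14 mm width with little side force. I'll turn clockwise, which is + about tool z.

arm_command(steps=[1,0,0,0,0,0,0.06,1,0,0,0,0,0,0.06,1,0,0,0,0,0,0.06,1,0,0,0,0,0,0.06,1,0,0,0,0,0,0.06,1,0,0,0,0,0,0.06,1,0,0,0,0,0,0.04,1,0,0,0,0,0,0])

```text
clock: 4.95
ee_pos: [500.7, -183.0, 90.7]
orientation: [0.995, 0.096, 0.001, 0.001]
ft_force: [0.9, -3.4, 3.9]
gripper_width: 13.0
finger_force: 59.7
```

```bash
python3 - <<'E'
from h import *
togo([501,-182,90])
E
```

```text
4.95 [ 500.7 -183.    90.7] xaxis deg 11.0 tilt [ 0.001  0.002 -1.   ] togo [ 0.5 -1.   0.7] [ 0.9 -3.4  3.9] [-0.53 -0.04  0.01] 13.036399428949279 59.74614500999451
```

arm_command(steps=[1,0,0,0,0,0,0.06,1,0,0,0,0,0,0.06,1,0,0,0,0,0,0.06,1,0,0,0,0,0,0.06,1,0,0,0,0,0,0.06,1,0,0,0,0,0,0.05,1,0,0,0,0,0,0.03,1,0,0,0,0,0,0])

```text
clock: 5.75
ee_pos: [500.6, -183.5, 90.7]
orientation: [0.98, -0.2, 0.001, 0.001]
ft_force: [0.8, -4.7, 4.3]
gripper_width: 13.1
finger_force: 60.0
```

```bash
python3 - <<'E'
from h import *
togo([501,-182,90])
E
```

```text
5.75 [ 500.6 -183.5   90.7] xaxis deg -23.0 tilt [ 0.002  0.002 -1.   ] togo [-0.3 -1.5  0.7] [ 0.8 -4.7  4.3] [-1.15  0.01  0.67] 13.11805005538288 59.97947931289673
```

It turned 70° and stopped against a moment, so it is at the hard stop. Release, lift and look.

arm_command(steps=[-1,0,0,0,0,0,-0.02,-1,0,0,0,0,0,0,-1,0,0,0,0,0,0,-1,0,0,0,0,0,0,-1,0,0,0,0,0,0,-1,0,0,0,0,0,0,-1,0,0,0,0,0,0,-1,0,0,0,0,0,0])

```text
clock: 6.55
ee_pos: [500.1, -182.3, 90.3]
orientation: [0.983, -0.186, -0.0, 0.0]
ft_force: [0.6, 0.3, 0.2]
gripper_width: 84.9
finger_force: 0.0
```

arm_command(steps=[-1,0,0,-0.1,0,0,0,-1,0,0,-0.3,0,0,0,-1,0,0,-0.4,0,0,0,-1,0,0,-0.4,0,0,0,-1,0,0,-0.3,0,0,0,-1,0,0,-0.2,0,0,0,-1,0,0,0,0,0,0,-1,0,0,0,0,0,0])

```text
clock: 7.35
ee_pos: [499.9, -182.2, 260.6]
orientation: [0.983, -0.186, 0.0, 0.0]
ft_force: [-0.6, -0.2, -0.3]
gripper_width: 85.4
finger_force: 0.0
```

```bash
python3 - <<'E'
from h import *
p=camera("wrist"); save(p,"w3"); togo([501,-182,90])
print([(round(d["confidence"],2),w(p,d["at"])) for d in tip_of(p,"walnut_strip")])
E
```

```text
7.4 [ 499.5 -182.1  259.6] xaxis deg -21.5 tilt [-0.001  0.    -1.   ] togo [  1.6  -0.6 169.6] [-0.4  0.  -0.2] [ 0.01 -0.   -0.04] 85.78048996663901 0.0
[(0.96, array([ 440.9, -148.9,   16. ]))]
```

View pics/w3.png

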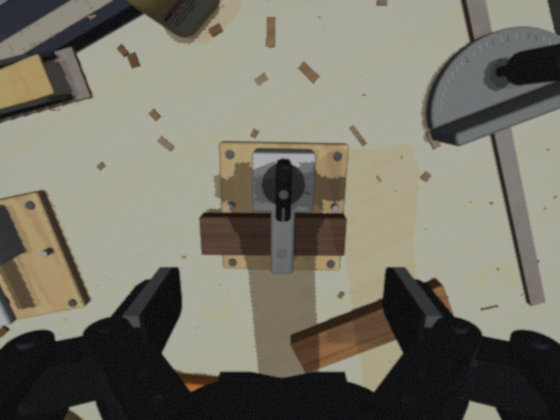

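The knob stayed put after release: the bar (column 284, rows 160–220) lies along the arm (column 283, down to row 270). The strip is unmoved, and the robot is clear.

```bash
python3 -c "from workcell import *; print(sign_off())"
```

```text
the job is handed in; nothing more can be done
None
```

The strip-holding fixture is locked: its knob turned about 70° clockwise to the hard stop and stayed there when released. The strip lies where it was, the empty fixture's knob was not touched, and I handed the job in at about 7.4 s.

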